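Set up a menu-card trimmer with its coarse and fine double knob

ROBOT

A 6-joint arm with a two-finger parallel gripper is mounted at the origin on the work surface. World frame = base frame: x ahead of the robot, y to its left, z up, the work surface at z = 0. Lengths are in m, angles in rad, forces in N, time in s.
With the tool pointing down it reaches from about 0.325 to 0.775 m from the base axis. Payload 5.5 kg.
Tool frame: the origin (TCP) lies between the finger pads; the fingertips stand 22 mm ahead of it and the grasp point (between the pads) lies 3 mm ahead of it; z points along the fingers, y is the direction in which the jaws open and shut (so a half turn about z gives the same grasp; the last joint's range is limited). The gripper opens to 88 mm and grips with 3 to 60 N. Pads are 20 mm wide; open, the fingers measure 115 mm over their backs; the gripper's body (75 mm by 178 mm) begins 61 mm behind the grasp point.
Start: joints at [-1.233, 0.091, 1.231, -0, 1.82, -0.057], TCP at [0.231, -0.554, 0.245] pointing down, gripper open.
Joint ranges: [-2.87, 2.87], [-0.86, 2.18], [0.17, 2.46], [-1.51, 4.65], [0.06, 2.69], [-2.65, 2.65]. Speed limits (rad/s): [2.57, 2.57, 3.01, 3.14, 3.14, 3.14].

INTERFACE

Orientations are given as a 3x3 rotation matrix whose columns are the frame's x, y, z axes.
In Python, from bench import get_state, cams, job_done, recognise gives the robot as it stands.
- The arm moves only by the shell command python3 -m pendant 'ROWS' [FORCE]. ROWS is JSON, a list of rows, each an object with "dp": the shift along the tool's x, y, z in mm, a list of three; "delta_rot": the turn, a rotation vector about the tool's x, y, z in rad, a list of three; "claw": the closure, from 0 (fully open) to 1 (shut). In form: [{"dp": [x, y, z], "delta_rot": [wx, wy, wz], "claw": claw}, ...]. A call has 1 to 12 rows; each row is the pose to reach, as a shift and turn from the pose commanded when the call began, along the tool's axes at that moment; what a row does not reach only later rows make up. A row lasts 1/10 s, in which the tool goes at most 50 mm and 8.59 degrees, less where a joint would pass 70% of its speed; a pose out of reach is approached as far as the arm can. A call with a gripper value outside its range is refused whole. The fingers move at their own pace and stop on an object; FORCE is the grip in N (left out, the last holds). Time passes only in rows, so rows that repeat a pose let the fingers close. It gives the time, the measured TCP pose, the force and the opening at its end, in the units of the state.
- get_state(): the state, without advancing time (a new reading comes with each control period).
- cams.grab_frame(name): name is "scene" or "side" or "wrist"; returns a dict with "img" (400x640x3 uint8, red, green, blue), "intrinsics" (3x3 intrinsics, pixels), "k1" (the pictures are not rectified: a ray, as slopes to the right and down, at radius r is drawn at 1 + k1 r^2 times it, then the intrinsics apply), "R" (3x3) and "t" (3): a world point X has camera coordinates R X + t. Camera axes: x right, y down, z forward; pixel columns grow to the right and rows downward; lengths in m; the calibration is good to about 2 mm. A picture is of the moment at which its call begins. There is no depth.
- job_done(): hands the job in, once; it reports no verdict.
Trained networks look in a picture, given as the dict that the camera call returned (one of the last four; its "shot" number tells which), for a name from the list of things; names that differ only in an ending like _2 or _b are one class to them, and where a whole thing is asked for, a point or a joint stands for the part that bears it (a point fixed in the world has none). Each returns a list of dicts, best first, with "score" (0 to 1); they miss things now and then, are a little off and sometimes report something else, mostly with a low value. They report only what shows in the picture. A call takes as long as a camera call.
- recognise(picture, thing): "rect" ([left, top, right, bottom] in pixels, round what is visible of it).
The state is a dict: "clock": time; "joint_positions": joint angles; "qvel": joint speeds; "joint_efforts": joint torques, N m; "ee_pos": TCP position; "ee_rot": TCP orientation; "ft_force": force on the tool from outside, world axes, zero at the start; "torque": the same for the moment, N m; "gripper_width": finger opening in m.
Only numpy, scipy, OpenCV 4.12 (cv2) and the standard library are available. Lean on these libraries where they do the work, as an engineer would, in place of code of your own. Each camera call takes 0.05 s, during which the arm holds its last target.

TASK

Set up the card trimmer for the new menu cards with its stepped double knob. First turn the wide lower knob until the coarse carriage's pointer stands inside the grey band of the white setting strip; then turn the slim upper knob until the front edge of the stop bar lies on the strip's black line, leaving the pointer in the band. Work only through the knobs: do not push the carriage or the stop bar.

Things in the scene. Friction and masses are not known exactly. Their poses are not given: they have to be found in the camera images.
- coarse_knob_grip (a point): Wide black lower knob of the stepped double knob on the trimmer's gear box: round, 56 mm diameter, 32 mm tall, upright axis. Point: on the axis, at the height to grip, 8 mm below its top and 24 mm above the gear box; z up. Clockwise seen from above advances the carriage 110 mm per rad; needs under 1.5 rad; friction 0.08 N m; stays where left.
- fine_knob_grip (a point): Slim aluminium upper knob on the same axis: round, 26 mm diameter, standing 34 mm above the lower knob. Point: on the axis, at the height to grip, 10 mm below its top, 32 mm above the lower knob's point; z up. Turns alone; clockwise from above advances the stop bar 45 mm per rad; needs under 1.5 rad; friction 0.04 N m; stays where left. (A lone 40 mm knob by the rail is a fixed clamp.)
- carriage: Grey block (42 x 30 x 16 mm) on the long guide rail; a slim steel pointer (5 mm wide) reaches from it over the setting strip's edge. Origin: on the pointer's centre line, continued to the middle of the strip, 20 mm above the table. y: the way it advances, along the rail to the cutter rail. Moved by the lower knob only; starts 70 to 140 mm short of the grey band's centre.
- stop: Steel stop bar (10 mm wide, 6 mm thick) with a dark shoe on its own short rail, which runs out of the gear box; it reaches over the other edge of the setting strip. Origin: on the bar's front (+y) edge, continued to the middle of the strip, 20 mm above the table. y: the way it advances. Moved by the upper knob only; starts 13 to 60 mm short of the black line.
- template: White setting strip (60 mm across, 115 mm along, 3 mm thick) fixed on the trimmer bed between the two rails. Origin: on the black line across it (3 mm wide), at its underside, 20 mm above the table. y: along the strip, the way carriage and stop advance. Its grey band across the strip lies from y = -85 to y = -45 mm (centre -65 mm).

How it is judged:
On the way, in this order (a step that is already met when the one before it is completed fails the run):
1. the lower knob has brought the carriage's pointer into the grey band (y of carriage in the frame of template between -0.085 and -0.045 m), for 0.2 s.
2. the upper knob has brought the stop bar's front edge to the black line, the pointer still in the band (all of step 1 and y of stop in the frame of template between -0.01 and 0.01 m), for 0.2 s.
At the end, for the whole second after the job is handed in: The carriage's pointer is inside the grey band (within 20 mm of its centre), the stop bar's front edge is within 10 mm of the black line, and both are at rest (all of step 2 and linear speed of each of carriage, stop below 0.01 m/s); the robot touches nothing.
It fails at once if the robot pushes the carriage directly (contact force between any of the fingers, the arm and carriage above 2 N).
It fails at once if the robot pushes the stop bar directly (contact force between any of the fingers, the arm and stop above 2 N).
It also fails if it takes over 45 s, if anything falls off the work surface, if the arm or the gripper's body presses on something with over 40 N, if the wrist force passes 120 N, or if a joint passes its speed limit or range.

## Working session

There is one attempt and no reset: what is moved stays moved. The work goes in short steps, Python scripts to look and compute and a shell command to move; the robot and the scene stay as the last step left them, time stands still between calls to the robot, and variables do not carry over. Pictures are saved under pics/ and viewed, and the job is handed in when it is done.

```bash
mkdir -p pics
python3 - <<'E'
from bench import get_state,cams,recognise
import cv2,numpy as np,json
for n in ["scene","side","wrist"]:
    f=cams.grab_frame(n)
    cv2.imwrite(f"pics/{n}0.png",f["img"][:,:,::-1])
    print(n,np.array(f["intrinsics"]).tolist(),f["k1"],np.round(f["R"],4).tolist(),np.round(f["t"],4).tolist())
    for t in ["coarse_knob_grip","fine_knob_grip","carriage","stop","template"]:
        print(t,[(np.round(d["rect"],1).tolist(),round(d["score"],2)) for d in recognise(f,t)[:3]])
s=get_state();print({k:np.round(v,3).tolist() for k,v in s.items()})
E
```

```text
scene [[407.39699193393295, 0.0, 313.34136688321433], [0.0, 407.39699193393295, 204.2583546524576], [0.0, 0.0, 1.0]] -0.06238551175740676 [[-0.6022, 0.7981, -0.0193], [0.636, 0.465, -0.6158], [-0.4825, -0.3831, -0.7877]] [0.3009, -0.3267, 1.0215]
coarse_knob_grip [([206.6, 149.7, 517.1, 400.0], 0.56)]
fine_knob_grip [([209.1, 145.3, 516.0, 400.0], 0.68)]
carriage [([279.2, 221.8, 322.5, 264.5], 0.96)]
stop [([386.6, 227.3, 411.3, 265.6], 0.79)]
template [([356.3, 239.8, 437.1, 301.7], 0.58)]
side [[421.9919497439152, 0.0, 327.8026714562808], [0.0, 421.9919497439152, 196.0712035965722], [0.0, 0.0, 1.0]] -0.08641521234146102 [[0.9988, -0.0459, 0.0187], [-0.0191, -0.7052, -0.7088], [0.0458, 0.7075, -0.7052]] [-0.5505, 0.1255, 0.6422]
coarse_knob_grip [([229.1, 108.6, 426.0, 323.4], 0.82)]
fine_knob_grip [([228.7, 111.1, 425.0, 327.2], 0.57)]
carriage [([327.9, 216.9, 384.9, 240.6], 0.77)]
stop [([289.5, 169.4, 321.8, 181.0], 0.71)]
template [([308.4, 153.4, 341.0, 196.8], 0.61)]
wrist [[332.34120565694644, 0.0, 319.4016970894657], [0.0, 332.34120565694644, 201.4536989762576], [0.0, 0.0, 1.0]] -0.04060601346635613 [[0.384, -0.9233, 0.0], [-0.8916, -0.3708, 0.2601], [-0.2401, -0.0999, -0.9656]] [-0.6, -0.0311, 0.3905]
coarse_knob_grip []
fine_knob_grip []
carriage []
stop []
template []
{'clock': 0.9, 'joint_positions': [-1.233, 0.091, 1.231, 0.0, 1.82, -0.057], 'qvel': [0.001, 0.001, -0.001, -0.0, 0.001, -0.001], 'joint_efforts': [-0.0, -44.619, -40.651, 0.07, 0.019, 0.0], 'ee_pos': [0.231, -0.554, 0.245], 'ee_rot': [[0.923, 0.385, 0.0], [0.385, -0.923, 0.0], [0.0, -0.0, -1.0]], 'ft_force': [0.572, 0.92, -0.707], 'torque': [-0.022, 0.013, 0.034], 'gripper_width': 0.088}
```

Run:
```python
import cv2
a=cv2.imread("pics/scene0.png")[140:400,190:530];cv2.imwrite("pics/sc.png",cv2.resize(a,(784,600),interpolation=2))
a=cv2.imread("pics/side0.png")[90:340,215:440];cv2.imwrite("pics/sd.png",cv2.resize(a,(540,600),interpolation=2))
```

```text
(no output)
```

View pics/sc.png

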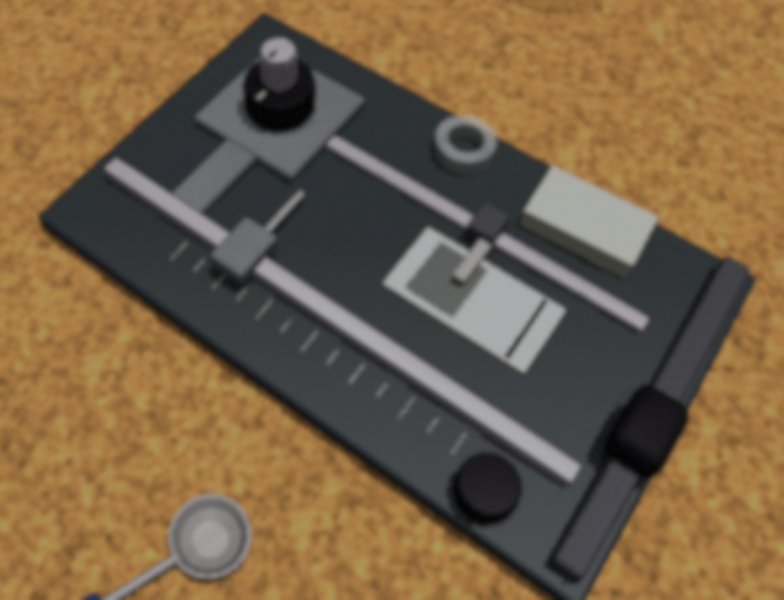

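View pics/sd.png

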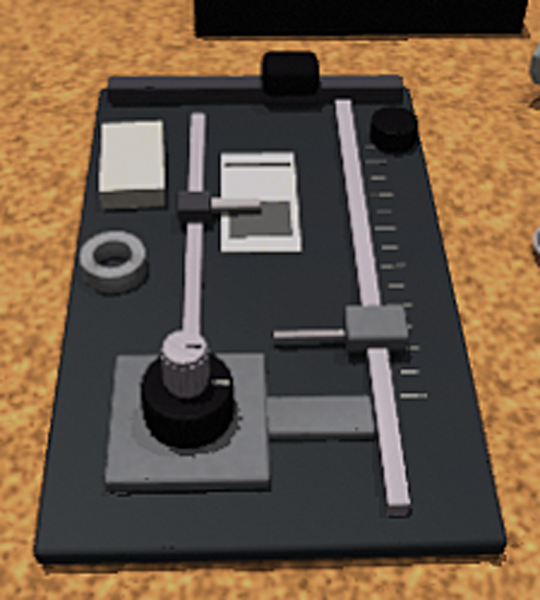

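View pics/scene0.png

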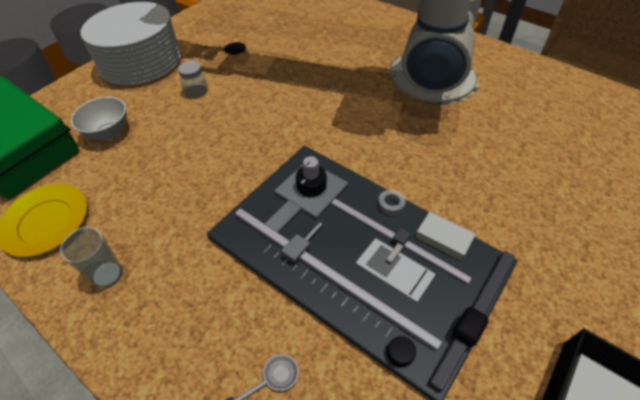

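```bash
cat > h.py <<'E'
import numpy as np,cv2
from scipy.optimize import least_squares
def ray(f,uv):
    K=np.array(f["intrinsics"]);k=f["k1"]
    # r_d=r(1+k r^2)
    d=np.array([(uv[0]-K[0,2])/K[0,0],(uv[1]-K[1,2])/K[1,1]]);s=d.copy()
    for _ in range(20): s=d/(1+k*(s@s))
    R=np.array(f["R"]);t=np.array(f["t"])
    v=R.T@np.array([s[0],s[1],1]);return -R.T@t,v/np.linalg.norm(v)
def onz(f,uv,z):
    c,v=ray(f,uv);return c+v*(z-c[2])/v[2]
def proj(f,X):
    p=np.array(f["R"])@X+np.array(f["t"]);s=p[:2]/p[2];s=s*(1+f["k1"]*(s@s));K=np.array(f["intrinsics"])
    return np.array([K[0,0]*s[0]+K[0,2],K[1,1]*s[1]+K[1,2]])
def tri(obs):
    A=np.zeros((3,3));b=np.zeros(3)
    for f,uv in obs:
        c,v=ray(f,uv);P=np.eye(3)-np.outer(v,v);A+=P;b+=P@c
    return np.linalg.solve(A,b)
E
python3 - <<'E'
from h import *
from bench import cams
sc=cams.grab_frame("scene");sd=cams.grab_frame("side")
C=lambda x,y:(190+x*340/784,140+y*260/600)
D=lambda x,y:(215+x/2.4,90+y/2.4)
pts={"finetop":(C(278,50),D(185,347)),"ptr_tip":(C(300,195),D(275,335)),"ptr_base":(C(268,228),D(345,337)),
"lineL":(C(543,302),D(225,164)),"lineR":(C(508,356),D(291,165)),
"cTL":(C(565,308),D(221,154)),"cTR":(C(527,372),D(296,153)),"cBR":(C(384,283),D(301,250)),"cBL":(C(428,227),D(221,250)),
"stoptipfront":(C(468,282),D(260,202))}
for k,(a,b) in pts.items():
    X=tri([(sc,a),(sd,b)])
    print(k,np.round(X,4),"err",np.round(proj(sc,X)-a,1),"z23:",np.round(onz(sc,a,.023)[:2],4),np.round(onz(sd,b,.023)[:2],4))
E
```

```text
finetop [ 0.4973 -0.0074  0.0961] err [-0.9  0.6] z23: [ 0.4401 -0.0513] [0.495  0.0526]
ptr_tip [0.5557 0.057  0.0287] err [-0.3  0.2] z23: [0.5518 0.0548] [0.5566 0.0615]
ptr_base [0.599  0.055  0.0308] err [-2.7  1.5] z23: [0.59   0.0534] [0.6045 0.0582]
lineL [0.5245 0.2469 0.0219] err [-0.2  0.1] z23: [0.5248 0.2471] [0.5248 0.2452]
lineR [0.577  0.2464 0.0214] err [-1.1  0.8] z23: [0.5757 0.2473] [0.5785 0.2426]
cTL [0.5206 0.2612 0.0215] err [-0.7  0.5] z23: [0.52   0.2618] [0.5217 0.2581]
cTR [0.5812 0.2621 0.022 ] err [-1.7  1.2] z23: [0.5784 0.2633] [0.5835 0.258 ]
cBR [0.5788 0.1474 0.021 ] err [-0.9  0.6] z23: [0.578  0.1485] [0.58  0.144]
cBL [0.5194 0.148  0.0216] err [-0.6  0.4] z23: [0.519  0.1487] [0.5205 0.1456]
stoptipfront [0.5484 0.196  0.0277] err [-1.8  1.3] z23: [0.542  0.1963] [0.5515 0.1982]
```

```bash
python3 -m pendant '[{"dp":[152,-134,8],"delta_rot":[0,0,-0.39],"claw":0},{"dp":[152,-134,8],"delta_rot":[0,0,-0.39],"claw":0},{"dp":[152,-134,8],"delta_rot":[0,0,-0.39],"claw":0},{"dp":[152,-134,8],"delta_rot":[0,0,-0.39],"claw":0},{"dp":[304,-268,16],"delta_rot":[0,0,-0.78],"claw":0},{"dp":[304,-268,16],"delta_rot":[0,0,-0.78],"claw":0},{"dp":[304,-268,16],"delta_rot":[0,0,-0.78],"claw":0},{"dp":[304,-268,16],"delta_rot":[0,0,-0.78],"claw":0},{"dp":[456,-402,25],"delta_rot":[0,0,-1.17],"claw":0},{"dp":[456,-402,25],"delta_rot":[0,0,-1.17],"claw":0},{"dp":[456,-402,25],"delta_rot":[0,0,-1.17],"claw":0},{"dp":[456,-402,25],"delta_rot":[0,0,-1.17],"claw":0}]' 30
python3 - <<'E'
from h import *
from bench import *
f=cams.grab_frame("wrist");cv2.imwrite("pics/w1.png",f["img"][:,:,::-1])
for t in ["coarse_knob_grip","fine_knob_grip"]: print([(np.round(d["rect"],1).tolist(),round(d["score"],2)) for d in recognise(f,t)[:3]])
print(np.round(proj(f,np.array([.4973,-.0074,.096])),1),np.round(proj(f,np.array([.4973,-.0074,.062])),1))
s=get_state();print(s["clock"],s["ee_pos"],s["ee_rot"],s["joint_positions"])
E
```

```text
clock: 2.2
ee_pos: [0.4939, -0.0129, 0.2203]
ee_rot: [[0.003, 1.0, 0.001], [1.0, -0.003, -0.0], [-0.0, 0.001, -1.0]]
ft_force: [0.6, -0.7, 0.6]
gripper_width: 0.088
[([228.8, 0.5, 522.5, 254.7], 0.96)]
[([229.6, 1.8, 524.7, 258.1], 0.58)]
[323.1 194.5] [322.7 185.7]
2.35 [ 0.49382277 -0.01227409  0.21947705] [[ 7.62628604e-04  9.99999183e-01 -1.02606516e-03]
 [ 9.99999658e-01 -7.62301302e-04  3.19340396e-04]
 [ 3.18557964e-04 -1.02630835e-03 -9.99999423e-01]] [-9.38812553e-02 -1.97690526e-01  1.55385317e+00  2.27007057e-04
  1.78648149e+00 -9.30703233e-02]
```

View pics/w1.png

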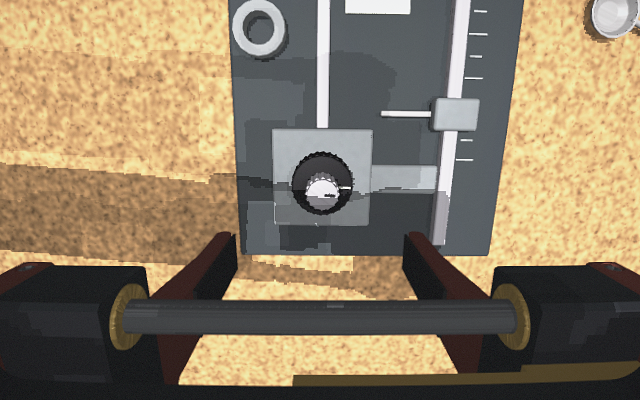

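Run:
```python
import cv2
a=cv2.imread("pics/w1.png")[140:230,270:380];cv2.imwrite("pics/w1c.png",cv2.resize(a,(733,600),interpolation=2))
```

```text
(no output)
```

View pics/w1c.png

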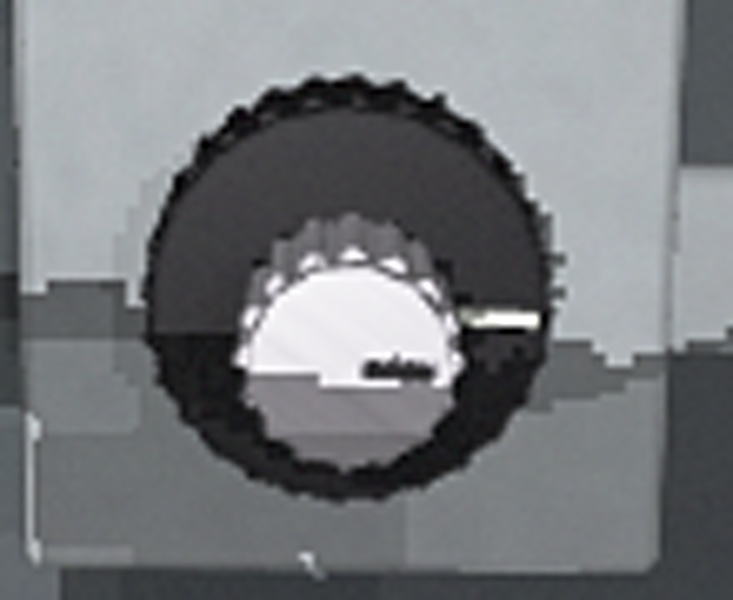

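```bash
python3 -m pendant '[{"dp":[4.8,3.2,0],"delta_rot":[0,0,0],"claw":0},{"dp":[4.8,3.2,40],"delta_rot":[0,0,0],"claw":0},{"dp":[4.8,3.2,80],"delta_rot":[0,0,0],"claw":0},{"dp":[4.8,3.2,120],"delta_rot":[0,0,0],"claw":0},{"dp":[4.8,3.2,145],"delta_rot":[0,0,0],"claw":0},{"dp":[4.8,3.2,161],"delta_rot":[0,0,0],"claw":0},{"dp":[4.8,3.2,161],"delta_rot":[0,0,0],"claw":0},{"dp":[4.8,3.2,161],"delta_rot":[0,0,0],"claw":0}]' 30
```

```text
clock: 3.15
ee_pos: [0.4967, -0.0112, 0.0598]
ee_rot: [[0.008, 1.0, 0.001], [1.0, -0.008, -0.0], [-0.0, 0.001, -1.0]]
ft_force: [0.4, 0.9, 1.1]
gripper_width: 0.0875
```

Run:
```python
from h import *
from bench import *
f=cams.grab_frame("side");cv2.imwrite("pics/s2.png",cv2.resize(f["img"][90:340,215:440,::-1],(540,600),interpolation=2))
```

```text
(no output)
```

View pics/s2.png

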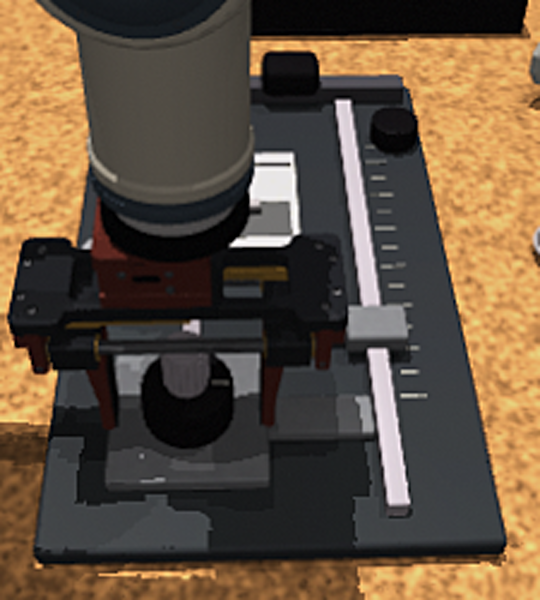

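Run:
```python
from bench import *
for _ in range(2):
    s=get_state();print(s["clock"],s["ee_pos"].round(4) if hasattr(s["ee_pos"],'round') else s["ee_pos"],s["ft_force"],s["joint_positions"],s["qvel"]);cams.grab_frame("wrist")
```

```text
3.2 [ 0.4972 -0.011   0.0604] [ 0.2035627  -0.05900435  0.2377357 ] [-9.05596032e-02 -1.46099265e-01  1.79112498e+00 -1.00194176e-04
  1.49472435e+00 -8.30218204e-02] [ 0.00843714 -0.00673319 -0.01004129  0.00060949 -0.00215825  0.00152861]
3.25 [ 0.4974 -0.0109  0.0607] [-0.27325859  0.25206948  0.27338321] [-9.02211644e-02 -1.46270652e-01  1.79078366e+00 -4.15484390e-05
  1.49463572e+00 -8.30356181e-02] [ 0.00902764 -0.00262448 -0.0025249  -0.00114345 -0.00312004  0.00028357]
```

```bash
python3 -m pendant '[{"dp":[3,0,3],"delta_rot":[0,0,0],"claw":0},{"dp":[3,0,3],"delta_rot":[0,0,0],"claw":0},{"dp":[3,0,3],"delta_rot":[0,0,0],"claw":0.15},{"dp":[3,0,3],"delta_rot":[0,0,0],"claw":0.3},{"dp":[3,0,3],"delta_rot":[0,0,0],"claw":0.6},{"dp":[3,0,3],"delta_rot":[0,0,0],"claw":0.6},{"dp":[3,0,3],"delta_rot":[0,0,0],"claw":0.6},{"dp":[3,0,3],"delta_rot":[0,0,0],"claw":0.6}]' 25
```

```text
clock: 4.1
ee_pos: [0.4963, -0.0072, 0.056]
ee_rot: [[0.006, 1.0, -0.001], [1.0, -0.006, 0.0], [0.0, -0.001, -1.0]]
ft_force: [-3.3, 0.6, 2.2]
gripper_width: 0.0556
```

```bash
python3 -m pendant '[{"dp":[0,0,0],"delta_rot":[0,0,0.1],"claw":0.6},{"dp":[0,0,0],"delta_rot":[0,0,0.2],"claw":0.6},{"dp":[0,0,0],"delta_rot":[0,0,0.3],"claw":0.6},{"dp":[0,0,0],"delta_rot":[0,0,0.4],"claw":0.6},{"dp":[0,0,0],"delta_rot":[0,0,0.5],"claw":0.6},{"dp":[0,0,0],"delta_rot":[0,0,0.6],"claw":0.6},{"dp":[0,0,0],"delta_rot":[0,0,0.7],"claw":0.6},{"dp":[0,0,0],"delta_rot":[0,0,0.8],"claw":0.6},{"dp":[0,0,0],"delta_rot":[0,0,0.8],"claw":0.6},{"dp":[0,0,0],"delta_rot":[0,0,0.8],"claw":0.6}]'
python3 - <<'E'
from h import *
from bench import *
f=cams.grab_frame("side");cv2.imwrite("pics/s3.png",cv2.resize(f["img"][90:340,215:440,::-1],(540,600),interpolation=2))
f=cams.grab_frame("scene");cv2.imwrite("pics/c3.png",cv2.resize(f["img"][140:400,190:530,::-1],(784,600),interpolation=2))
E
```

```text
clock: 5.1
ee_pos: [0.4962, -0.0072, 0.056]
ee_rot: [[0.72, 0.694, -0.001], [0.694, -0.72, 0.0], [-0.001, -0.001, -1.0]]
ft_force: [-4.7, -0.0, 2.9]
gripper_width: 0.0556
```

View pics/s3.png

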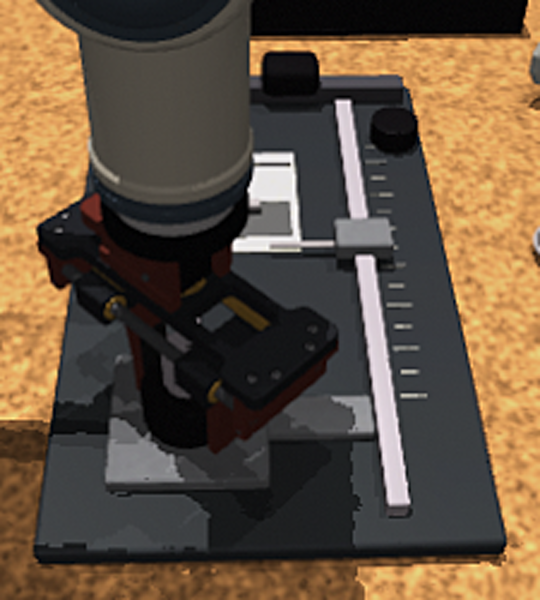

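View pics/c3.png

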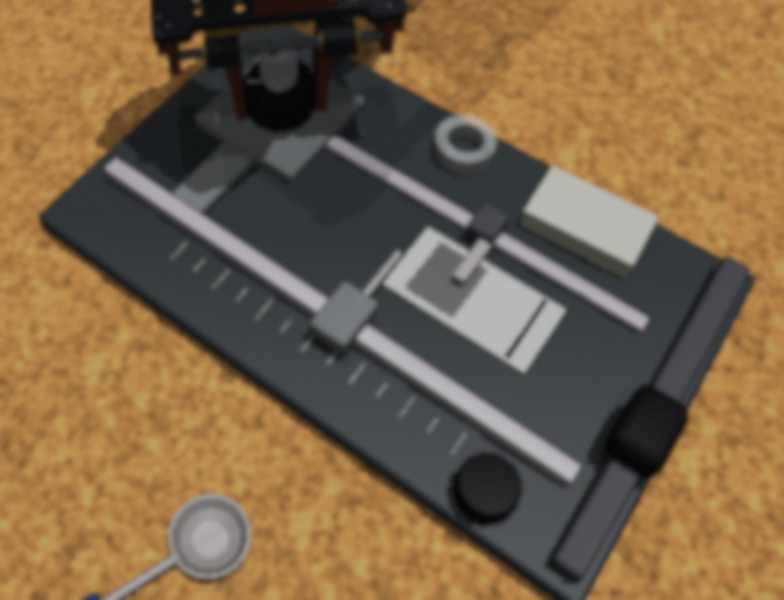

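Run:
```python
from h import *
from bench import *
sc=cams.grab_frame("scene");sd=cams.grab_frame("side")
C=lambda x,y:(190+x*340/784,140+y*260/600)
D=lambda x,y:(215+x/2.4,90+y/2.4)
print(tri([(sc,C(399,254)),(sd,D(273,245))]),onz(sd,D(332,246),.029),onz(sd,D(273,245),.029))
s=get_state();print(s["ee_rot"][:,0])
```

```text
[0.55719262 0.14508855 0.02932385] [0.6026038  0.14150849 0.029     ] [0.55897504 0.14373328 0.029     ]
[ 7.20348047e-01  6.93612459e-01 -6.69174574e-04]
```

```bash
python3 -m pendant '[{"dp":[0,0,0],"delta_rot":[0,0,0.1],"claw":0.6},{"dp":[0,0,0],"delta_rot":[0,0,0.2],"claw":0.6},{"dp":[0,0,0],"delta_rot":[0,0,0.3],"claw":0.6},{"dp":[0,0,0],"delta_rot":[0,0,0.345],"claw":0.6},{"dp":[0,0,0],"delta_rot":[0,0,0.345],"claw":0.6},{"dp":[0,0,0],"delta_rot":[0,0,0.345],"claw":0.6},{"dp":[0,0,0],"delta_rot":[0,0,0.345],"claw":0.6}]'
python3 - <<'E'
from h import *
from bench import *
f=cams.grab_frame("side");cv2.imwrite("pics/s4.png",cv2.resize(f["img"][90:340,215:440,::-1],(540,600),interpolation=2))
f=cams.grab_frame("scene");cv2.imwrite("pics/c4.png",cv2.resize(f["img"][200:330,290:460,::-1],(784,600),interpolation=2))
E
```

```text
clock: 6.0
ee_pos: [0.4963, -0.0071, 0.056]
ee_rot: [[0.913, 0.409, -0.001], [0.409, -0.913, 0.0], [-0.001, -0.0, -1.0]]
ft_force: [-4.5, 0.5, 3.5]
gripper_width: 0.0555
```

View pics/s4.png

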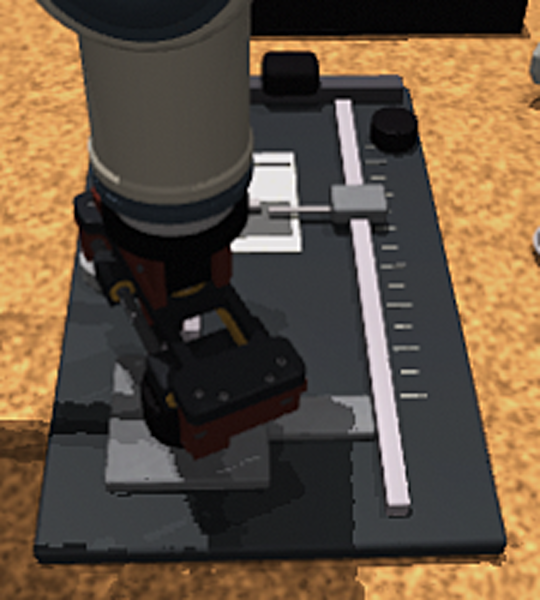

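View pics/c4.png

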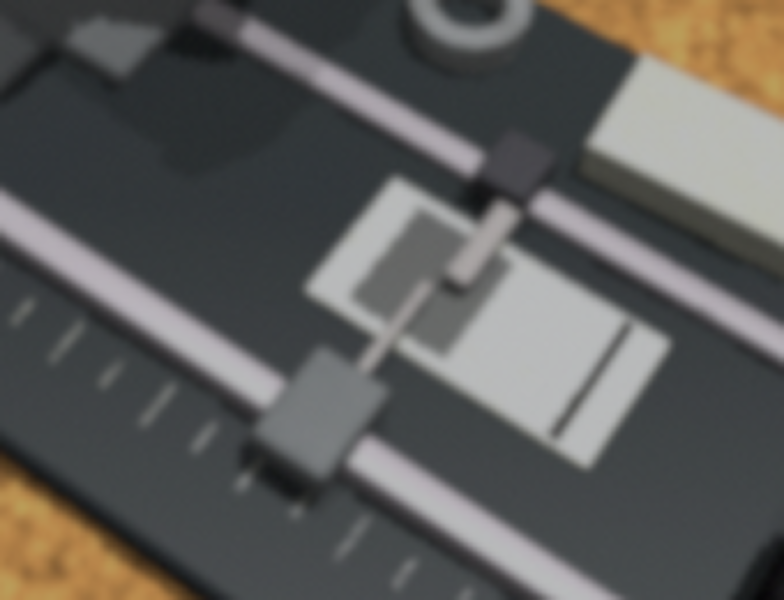

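```bash
python3 -m pendant '[{"dp":[0,0,0],"delta_rot":[0,0,0],"claw":0.3},{"dp":[0,0,0],"delta_rot":[0,0,0],"claw":0},{"dp":[0,0,0],"delta_rot":[0,0,0],"claw":0},{"dp":[0,0,0],"delta_rot":[0,0,0],"claw":0},{"dp":[0,0,-12],"delta_rot":[0,0,0],"claw":0},{"dp":[0.6,0.3,-24],"delta_rot":[0,0,0],"claw":0},{"dp":[0.6,0.3,-34],"delta_rot":[0,0,0],"claw":0},{"dp":[0.6,0.3,-34],"delta_rot":[0,0,-0.15],"claw":0},{"dp":[0.6,0.3,-34],"delta_rot":[0,0,-0.29],"claw":0},{"dp":[0.6,0.3,-34],"delta_rot":[0,0,-0.44],"claw":0},{"dp":[0.6,0.3,-34],"delta_rot":[0,0,-0.58],"claw":0},{"dp":[0.6,0.3,-34],"delta_rot":[0,0,-0.7],"claw":0}]'
python3 -m pendant '[{"dp":[0,0,0],"delta_rot":[0,0,-0.15],"claw":0},{"dp":[0,0,0],"delta_rot":[0,0,-0.29],"claw":0},{"dp":[0,0,0],"delta_rot":[0,0,-0.43],"claw":0.2},{"dp":[0,0,0],"delta_rot":[0,0,-0.43],"claw":0.4},{"dp":[0,0,0],"delta_rot":[0,0,-0.43],"claw":0.4},{"dp":[0,0,0],"delta_rot":[0,0,-0.43],"claw":0.4}]'
python3 - <<'E'
from h import *
from bench import *
f=cams.grab_frame("side");cv2.imwrite("pics/s5.png",cv2.resize(f["img"][90:340,215:440,::-1],(540,600),interpolation=2))
s=get_state();print(s["ee_pos"],s["ft_force"],s["gripper_width"])
E
```

```text
clock: 7.3
ee_pos: [0.4978, -0.0072, 0.0913]
ee_rot: [[0.431, 0.902, 0.002], [0.902, -0.431, -0.0], [0.001, 0.002, -1.0]]
ft_force: [0.4, 0.1, 0.2]
gripper_width: 0.0875
clock: 7.9
ee_pos: [0.4975, -0.0072, 0.0905]
ee_rot: [[0.024, 1.0, 0.001], [1.0, -0.024, -0.0], [-0.0, 0.001, -1.0]]
ft_force: [0.3, 1.0, -0.9]
gripper_width: 0.0591
[ 0.49743971 -0.00721725  0.09032596] [-0.43350226 -0.42905983 -0.30769265] 0.055610530183471236
```

View pics/s5.png

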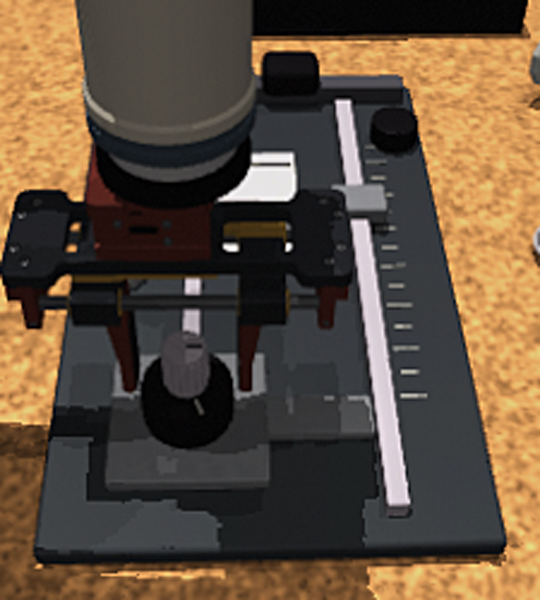

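```bash
python3 -m pendant '[{"dp":[0,0,1],"delta_rot":[0,0,0],"claw":0.55},{"dp":[0,0,1],"delta_rot":[0,0,0],"claw":0.7},{"dp":[0,0,1],"delta_rot":[0,0,0],"claw":0.9},{"dp":[0,0,1],"delta_rot":[0,0,0],"claw":0.9},{"dp":[0,0,1],"delta_rot":[0,0,0],"claw":0.9},{"dp":[0,0,1],"delta_rot":[0,0,0],"claw":0.9}]' 25
```

```text
clock: 8.55
ee_pos: [0.4963, -0.0072, 0.0889]
ee_rot: [[0.021, 1.0, -0.003], [1.0, -0.021, 0.0], [-0.0, -0.003, -1.0]]
ft_force: [-5.0, -0.3, 3.0]
gripper_width: 0.0258
```

```bash
python3 -m pendant '[{"dp":[0,0,0],"delta_rot":[0,0,0.1],"claw":0.9},{"dp":[0,0,0],"delta_rot":[0,0,0.2],"claw":0.9},{"dp":[0,0,0],"delta_rot":[0,0,0.3],"claw":0.9},{"dp":[0,0,0],"delta_rot":[0,0,0.4],"claw":0.9},{"dp":[0,0,0],"delta_rot":[0,0,0.5],"claw":0.9},{"dp":[0,0,0],"delta_rot":[0,0,0.6],"claw":0.9},{"dp":[0,0,0],"delta_rot":[0,0,0.7],"claw":0.9},{"dp":[0,0,0],"delta_rot":[0,0,0.8],"claw":0.9},{"dp":[0,0,0],"delta_rot":[0,0,0.8],"claw":0.9},{"dp":[0,0,0],"delta_rot":[0,0,0.8],"claw":0.9}]'
python3 - <<'E'
from h import *
from bench import *
f=cams.grab_frame("scene");cv2.imwrite("pics/c6.png",cv2.resize(f["img"][200:330,290:460,::-1],(784,600),interpolation=2))
E
```

```text
clock: 9.55
ee_pos: [0.4963, -0.0072, 0.0889]
ee_rot: [[0.732, 0.681, -0.003], [0.681, -0.732, 0.0], [-0.002, -0.002, -1.0]]
ft_force: [-5.4, 0.4, 2.4]
gripper_width: 0.0257
```

View pics/c6.png

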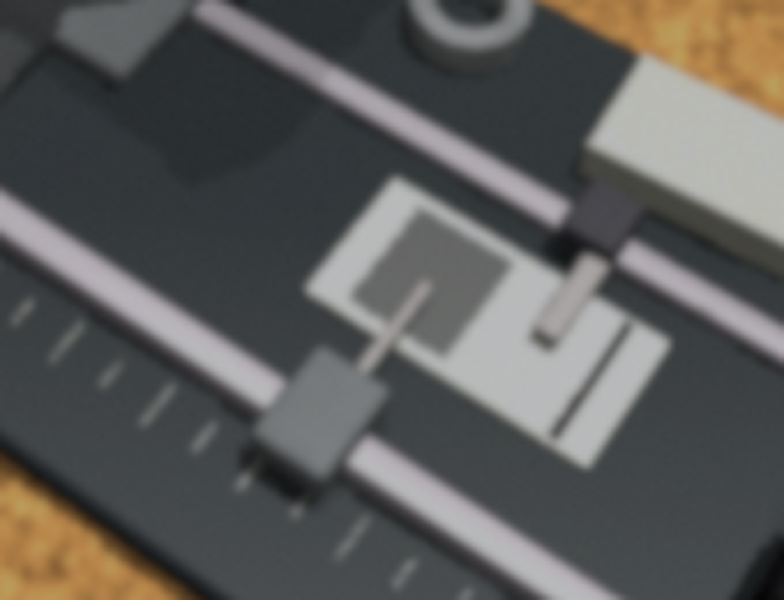

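Run:
```python
from h import *
from bench import *
sc=cams.grab_frame("scene")
C=lambda x,y:(290+x*170/784,200+y*130/600)
for z in(.027,.03,.033): print(z,onz(sc,C(558,339),z),onz(sc,C(609,265),z))
print(onz(sc,C(628,325),.023),onz(sc,C(555,435),.023))
s=get_state();print(s["ee_rot"][:,0])
```

```text
0.027 [0.5451212  0.23089618 0.027     ] [0.5082046  0.23120091 0.027     ]
0.03 [0.54685606 0.23126844 0.03      ] [0.51012968 0.23157159 0.03      ]
0.033 [0.54859092 0.23164069 0.033     ] [0.51205475 0.23194228 0.033     ]
[0.52341032 0.24763114 0.023     ] [0.57559888 0.24736738 0.023     ]
[ 0.73196234  0.68134221 -0.00198056]
```

```bash
python3 -m pendant '[{"dp":[0,0,0],"delta_rot":[0,0,0.1],"claw":0.9},{"dp":[0,0,0],"delta_rot":[0,0,0.2],"claw":0.9},{"dp":[0,0,0],"delta_rot":[0,0,0.3],"claw":0.9},{"dp":[0,0,0],"delta_rot":[0,0,0.35],"claw":0.9},{"dp":[0,0,0],"delta_rot":[0,0,0.35],"claw":0.9},{"dp":[0,0,0],"delta_rot":[0,0,0.35],"claw":0.9},{"dp":[0,0,0],"delta_rot":[0,0,0.35],"claw":0.9}]'
python3 - <<'E'
from h import *
from bench import *
f=cams.grab_frame("scene");cv2.imwrite("pics/c7.png",cv2.resize(f["img"][200:330,290:460,::-1],(784,600),interpolation=2))
E
```

```text
clock: 10.35
ee_pos: [0.4963, -0.0072, 0.0889]
ee_rot: [[0.921, 0.389, -0.003], [0.389, -0.921, 0.0], [-0.002, -0.001, -1.0]]
ft_force: [-4.4, 0.4, 3.1]
gripper_width: 0.0251
```

View pics/c7.png

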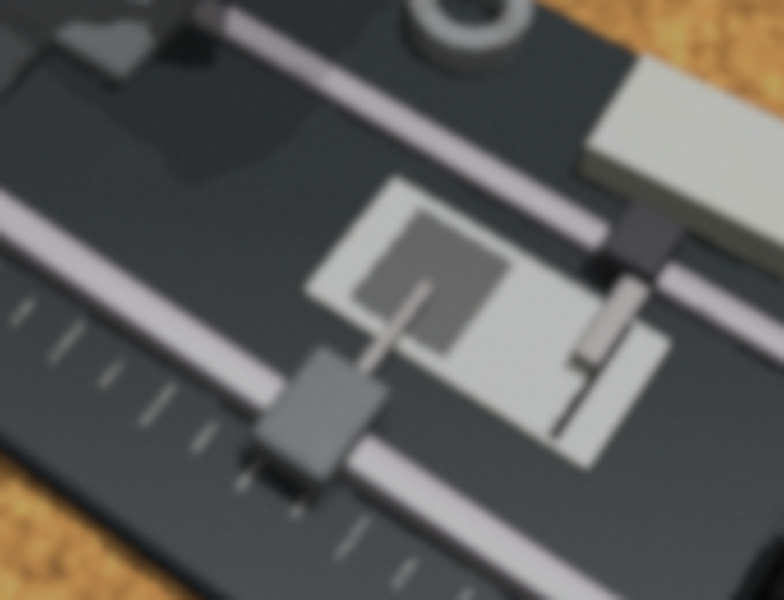

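The stop's front edge, at about (600,360), lies along the black line, and the pointer tip at (428,285) is mid-band. Next I release and lift away.

```bash
python3 -m pendant '[{"dp":[0,0,0],"delta_rot":[0,0,0],"claw":0.7},{"dp":[0,0,0],"delta_rot":[0,0,0],"claw":0.5},{"dp":[0,0,0],"delta_rot":[0,0,0],"claw":0.4},{"dp":[0,0,0],"delta_rot":[0,0,0],"claw":0.4},{"dp":[0,0,-20],"delta_rot":[0,0,0],"claw":0.4},{"dp":[0,0,-50],"delta_rot":[0,0,0],"claw":0.4},{"dp":[0,0,-90],"delta_rot":[0,0,0],"claw":0.4},{"dp":[0,0,-120],"delta_rot":[0,0,0],"claw":0.4},{"dp":[0,0,-120],"delta_rot":[0,0,0],"claw":0.4},{"dp":[0,0,-120],"delta_rot":[0,0,0],"claw":0.4},{"dp":[0,0,-120],"delta_rot":[0,0,0],"claw":0.4}]'
python3 - <<'E'
from h import *
from bench import *
f=cams.grab_frame("scene");g=cams.grab_frame("side")
a=cv2.resize(f["img"][200:330,290:460,::-1],(784,600),interpolation=2)
cv2.imwrite("pics/c8.png",a)
C=lambda x,y:(290+x*170/784,200+y*130/600)
print(onz(f,C(597,365),.03),onz(f,C(643,292),.03),onz(f,C(428,285),.03),onz(f,C(366,365),.03))
cv2.imwrite("pics/s8.png",cv2.resize(g["img"][90:340,215:440,::-1],(540,600),interpolation=2))
E
```

```text
clock: 11.5
ee_pos: [0.4968, -0.0072, 0.2072]
ee_rot: [[0.921, 0.389, -0.003], [0.389, -0.921, 0.0], [-0.002, -0.001, -1.0]]
ft_force: [-0.0, 0.1, -0.7]
gripper_width: 0.0526
[0.54780521 0.24694703 0.03      ] [0.51284506 0.24643425 0.03      ] [0.5550208  0.18388675 0.03      ] [0.59447807 0.18309179 0.03      ]
```

View pics/c8.png

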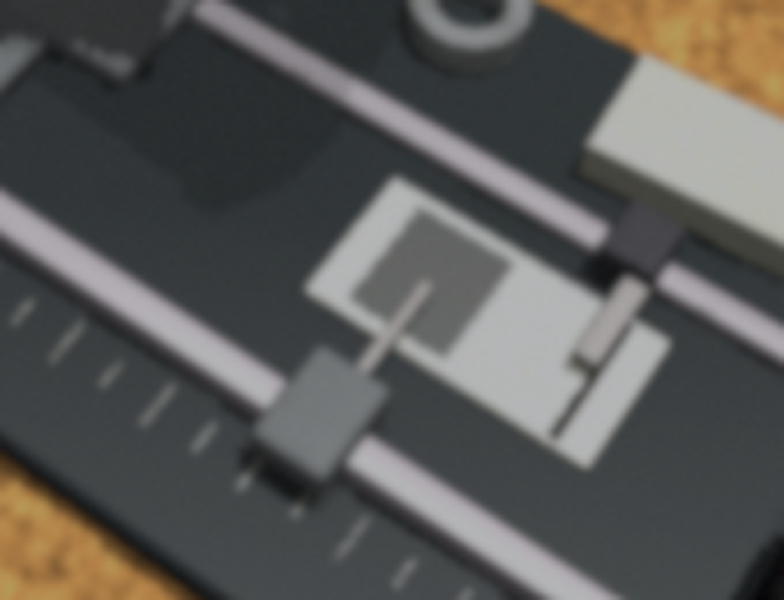

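View pics/s8.png

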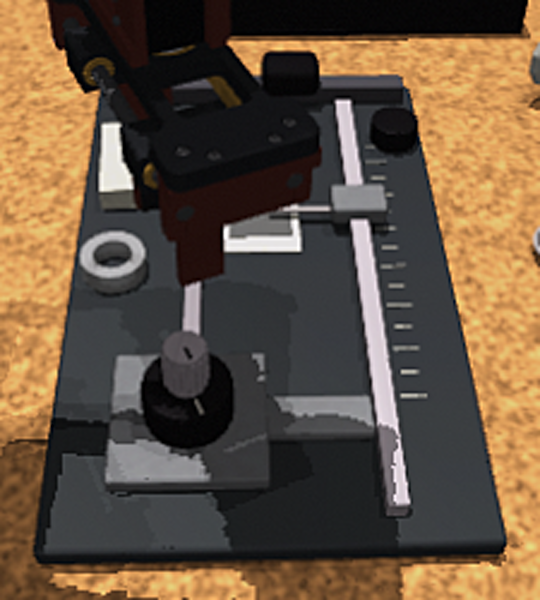

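The stop edge measures y = 0.247 m against the line's 0.2475 m. The pointer measures 0.183 m against the band centre's 0.182 m. The gripper is clear of everything.

```bash
python3 -c "from bench import job_done;print(job_done())"
```

```text
the job is handed in; nothing more can be done
None
```

The trimmer is set and the job is handed in, finished at about 11.6 s on the robot's clock. I turned the lower knob about 1.15 rad clockwise in two steps. After releasing and re-gripping, I turned the upper knob the same amount, also in two steps.

- **Pointer:** the last scene picture puts it about 1 mm from the middle of the grey band, where 20 mm is allowed.
- **Stop bar:** its front edge is within about 1 mm of the black line, where 10 mm is allowed. This comes from the scene camera alone, because the gripper hid the bar from the side camera.
- **Forces and clearance:** the wrist force read about 5 N or less at every check. After I opened and raised the gripper, nothing had moved and it was touching nothing.

No check failed. The scene and side cameras differed by 1–4 mm on single points, about what their calibration allows. No verdict came back after handing in.

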